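Press the glued plaque in the toggle-clamp jig

TASK

The wooden plaque with the little horse glued on it lies in one of the two clamping jigs, not yet home. With the fingertips, slide it along the bed until it is flush against the stop, then push that jig's clamp handle over its dead point until it snaps into lock and the pad presses on the horse. Do not pick anything up, leave the empty jig's clamp open, and do not disturb the other things on the table.

Things in the scene. Friction and masses are not known exactly. Their poses are not given: they have to be found in the camera images.
- plaque: Loose light wooden plaque, 56 mm (its x) by 50 mm (its y) by 10 mm, about 60 g, with a 4 mm thick dark wooden rocking-horse cut-out on top. It lies on the bed of the jig, between the side rails, its x axis along the jig's. Origin: centre of its underside. Home is flush against the stop: origin at x = -28 in that jig's frame.
- jig_work: Jig with the plaque in it, plywood, fixed. Origin: on the table below the stop's working face; x runs from bed to clamp, z up. Board 180 x 90 mm (x -98 to 82), bed (its top) at z = 12. Stop: bar across the bed, x 0 to 9, top z = 22. Side rails, 56 mm apart, top z = 17, from the stop to x = -96; the -x end is open. Steel clamp, x 17 to 72.
- jig_spare: The empty jig, identical to the other one and with the same frame and sizes; fixed to the table. Its clamp stays open.
- clamp_work (a joint): Handle of the clamp on the jig with the plaque: 0 = open, leaning 37 degrees from upright away from the bed; 1.0 rad = locked, 20 degrees past upright towards the bed. Below the dead point at 0.72 rad (upright) an over-centre spring pushes it back to open; beyond, it snaps on to 1.0 by itself. Takes 5 to 11 N sideways at the end. Pushing it towards the bed also swings the clamp arm down.
- clamp_spare (a joint): The same for the clamp of the empty jig; it must stay open, near 0.
- handle_work (a point): Centre of the round end of that handle; moves with it. The handle is straight, 95 mm from hinge to here, hinged about the jig's y axis at x = 54, z = 50 mm in the jig's frame; rubber grip 18 mm thick over the outer half. Open, this point is at x = 111, z = 126 in the jig's frame; locked, at x = 21, z = 139.
- handle_spare (a point): The same point on the empty jig's handle.
- pad_work: Sprung round rubber pad, 20 mm across, at the end of the clamp arm on the jig with the plaque. Origin on the arm, 62 mm from its hinge (jig x = 34, z = 50 mm); the rubber face is 26 mm from it along its own -z. Open, the arm stands up, top at z = 119, pad facing the bed; locked, it lies level and the pad presses down on the work 28 mm in front of the stop.
- glue_tube: Bystander: small white glue tube lying down, 100 mm long, 22 mm thick; origin at its underside.
- charm: Bystander: small flat metal rocking horse, about 40 mm, 4 mm thick, lying on the table.
- scissors: Bystander: scissors with black handles, 140 mm long, lying flat; origin near the pivot.
- tumbler: Bystander: glass tumbler, 76 mm across, 88 mm high; origin at the centre of its foot.
- phone: Bystander: black phone, 150 x 72 x 9 mm, lying flat.
- tape_roll: Bystander: roll of clear tape, 64 mm across, 18 mm high, lying flat.
- spare_plaque: Bystander: plain wooden plaque without a horse, 56 x 50 x 10 mm, lying on the table between or behind the jigs.
Things that resemble listed ones, but are neither listed nor needed, are in the scene too. Leave any turquoise look-alike of the plaque alone. Leave any orange look-alike of the jig_work alone.

How it is judged:
By the outcome, as a careful person would: the job done as asked, in the order asked, and still so for the second after the job is handed in, with the robot touching nothing.
It also fails if it takes over 48 s, if anything falls off the work surface, if the arm or the gripper's body presses on something with over 40 N, if the wrist force passes 120 N, or if a joint passes its speed limit or range.

ROBOT

A 7-joint arm with a two-finger parallel gripper is mounted at the origin on the work surface. World frame = base frame: x ahead of the robot, y to its left, z up, the work surface at z = 0. Lengths are in m, angles in rad, forces in N, time in s.
With the tool pointing down it reaches from about 0.35 to 0.9 m from the base axis. Payload 19.9 kg.
Tool frame: the origin (TCP) lies between the finger pads; the fingertips stand 19 mm ahead of it and the grasp point (between the pads) is the TCP; z points along the fingers, y is the direction in which the jaws open and shut (so a half turn about z gives the same grasp; the last joint's range is limited). The gripper opens to 94 mm and grips with 3 to 60 N. Pads are 16 mm wide; open, the fingers measure 119 mm over their backs; the gripper's body (75 mm by 177 mm) begins 78 mm behind the grasp point.
Start: joints at [-1.246, 0.417, -0.01, 1.614, 0.005, 1.111, -0.053], TCP at [0.224, 0.583, 0.224] pointing down, gripper open.
Joint ranges: [-2.81, 2.81], [-0.39, 2.02], [-1.27, 1.25], [0.06, 2.57], [-1.19, 4.33], [0.19, 2], [-2.82, 2.82]. Speed limits (rad/s): [1.89, 1.89, 2.39, 2.39, 3.01, 3.01, 3.01].

INTERFACE

Orientations are given as a 3x3 rotation matrix whose columns are the frame's x, y, z axes.
In Python, from rig import robot gives the robot as it stands. Calls block until the motion is done:
- robot.move_ptp(position, orientation): joint-space move of the TCP to a pose.
- robot.move_linear(position, velocity=0.15, frame=None, threshold=None): straight line of the TCP; frame=None keeps the orientation; velocity is the mean speed in m/s. With threshold (N) it stops when the force on the tool has changed by that much, and returns True; else False.
- robot.goto_joints(angles): joint-space move.
- robot.gripper_to(opening): finger opening in m; the grip force is fixed at half the most; returns when the fingers have stopped.
- robot.pause(seconds).
- robot.ik(position, orientation): joint angles nearest the present ones, or None.
- robot.get_state(): the state.
- robot.grab_frame(name): name is "scene" or "top"; returns the picture (400x640x3 uint8, red, green, blue); there is no depth.
- robot.camera_info(name): a dict with "fx", "fy", "cx", "cy" (pixels), "rvec" (rotation vector, rad) and "tvec" (3), from world to camera coordinates, as OpenCV has them. Camera axes: x right, y down, z forward; pixel columns grow to the right and rows downward; lengths in m; the calibration is good to about 2 mm. A picture is of the moment at which its call begins. camera_info takes no time and is no camera call.
A pose or a line that the arm cannot do raises robot.PlanningError and nothing moves.
- robot.sign_off(): hands the job in, once; it reports no verdict.
The state is a dict: "time": time; "qpos": joint angles; "joint_vel": joint speeds; "effort": joint torques, N m; "ee_pos": TCP position; "tool_rot": TCP orientation; "force": force on the tool from outside, world axes, zero at the start; "moment": the same for the moment, N m; "opening": finger opening in m.
Only numpy, scipy, OpenCV 4.12 (cv2) and the standard library are available. Lean on these libraries where they do the work, as an engineer would, in place of code of your own. Each camera call takes 0.05 s, during which the arm holds its last target. There are 200 camera calls.

## Working session

There is one attempt and no reset: what is moved stays moved. The work goes in short steps, each a Python script; the robot and the scene stay as the last script left them, time stands still between calls to the robot, and variables do not carry over. Pictures are saved under pics/ and viewed, about 8 in all and at most 12, crops included, and the job is handed in when it is done.

```bash
mkdir -p pics; ls; python3 - <<'E'
from rig import robot
import cv2
for n in("scene","top"):
    im=robot.grab_frame(n); cv2.imwrite(f"pics/{n}0.png",im[:,:,::-1]); print(n,robot.camera_info(n))
print(robot.get_state())
E
```

```text
pics
scene {'fx': 380.8102955001232, 'fy': 380.8102955001232, 'cx': 322.5659910451681, 'cy': 205.57351258351002, 'rvec': array([ 2.49088828,  0.75703595, -0.21204879]), 'tvec': array([-0.48088714, -0.25356205,  1.3520701 ])}
top {'fx': 390.85503736918724, 'fy': 390.85503736918724, 'cx': 322.6536858352591, 'cy': 194.9976336758635, 'rvec': array([ 2.1491544 , -2.15419092,  0.14598143]), 'tvec': array([-0.04017642,  0.63311575,  0.99309086])}
{'time': 0.1, 'qpos': array([-1.24550121,  0.41786953, -0.01031491,  1.61407635,  0.00466716,
        1.11068007, -0.05301955]), 'joint_vel': array([-0.00104998, -0.00102675, -0.00014861,  0.0003426 ,  0.00075912,
       -0.00027706, -0.0020641 ]), 'effort': array([-1.85437971e-04, -8.52554798e+01,  6.39461260e-01, -4.26690102e+01,
       -4.88183345e-02,  1.63036661e-02,  1.33515641e-04]), 'ee_pos': array([0.22402823, 0.58315482, 0.22393151]), 'tool_rot': array([[-9.33475966e-01,  3.58639819e-01, -3.17400952e-04],
       [ 3.58639956e-01,  9.33475476e-01, -9.58021096e-04],
       [-4.72985076e-05, -1.00812233e-03, -9.99999491e-01]]), 'force': array([ 0.05905285, -1.75765807,  0.06846953]), 'moment': array([ 0.0447137 ,  0.01336091, -0.05878087]), 'opening': 0.0939451405143353}
```

View pics/scene0.png

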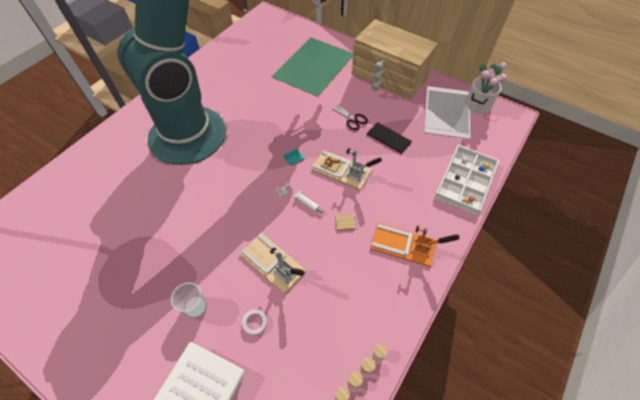

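View pics/top0.png

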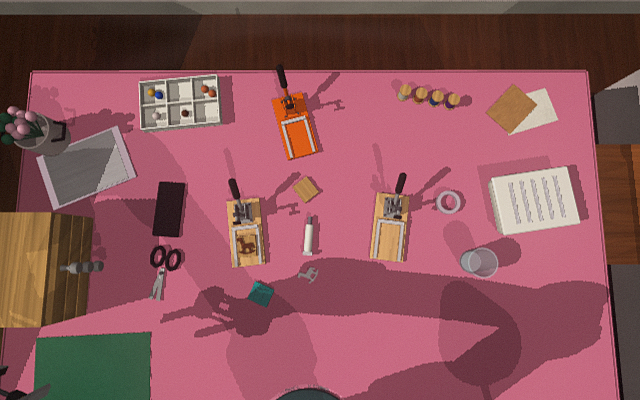

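The scene shows three jigs. The natural wood one at top px (246,230) holds the dark-horse plaque, so it is jig_work. The one at (390,225) is empty, so it is jig_spare. The orange one at (295,125) is a look-alike. The turquoise plaque at (260,292) is also a look-alike. I'll confirm in an enlarged crop.

```bash
cat > h.py <<'E'
from rig import robot
import cv2, numpy as np
def cam(n):
    c=robot.camera_info(n); K=np.array([[c["fx"],0,c["cx"]],[0,c["fy"],c["cy"]],[0,0,1]]); return K,cv2.Rodrigues(c["rvec"])[0],np.array(c["tvec"])
def ray(n,uv,z):
    K,R,t=cam(n); o=-R.T@t; d=R.T@np.linalg.solve(K,[*uv,1]); return o+d*(z-o[2])/d[2]
def proj(n,p):
    K,R,t=cam(n); q=K@(R@np.array(p)+t); return q[:2]/q[2]
E
python3 - <<'E'
from h import *
a=cv2.imread("pics/top0.png"); b=cv2.imread("pics/scene0.png")
A=cv2.resize(a[165:285,210:290],None,fx=5,fy=5,interpolation=cv2.INTER_CUBIC)
B=cv2.resize(b[138:198,300:390],None,fx=4.4,fy=4.4,interpolation=cv2.INTER_CUBIC)
o=np.zeros((600,400+B.shape[1],3),np.uint8); o[:,:400]=A; o[:B.shape[0],400:]=B
cv2.imwrite("pics/crop1.png",o); print(o.shape)
for p in[(246,231),(242,212),(390,225)]: print(ray("top",p,.012))
print(proj("top",[.224,.583,.224]),proj("top",[0,0,0]))
E
```

```text
(600, 796, 3)
[0.53973141 0.16521917 0.012     ]
[0.59115242 0.17730957 0.012     ]
[ 0.55497741 -0.22344696  0.012     ]
[ 18.3237809 381.5726664] [306.84127966 444.17571931]
```

View pics/crop1.png

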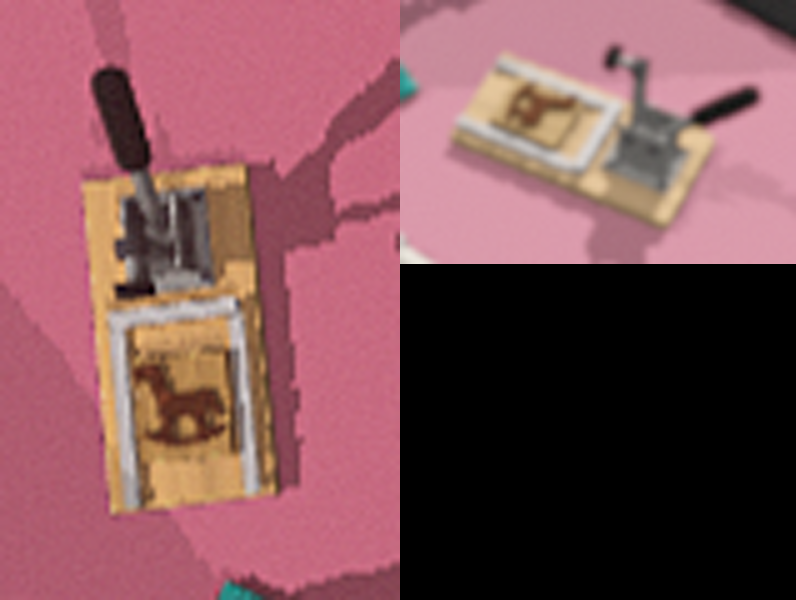

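The crop confirms it. The wood jig holds the dark horse plaque about 18 mm short of the stop, and its clamp is open. Board corners in crop px are (84,182), (247,167), (275,492) and (112,512). The plaque's lower edge is at about y=458. Next I'll compute the jig pose.

```bash
python3 - <<'E'
from h import *
K,R,t=cam("top"); print("campos",-R.T@t)
f=lambda x,y:(x/5+210-.4,y/5+165-.4)
a=cv2.imread("pics/top0.png"); hsv=cv2.cvtColor(a,cv2.COLOR_BGR2HSV)
pink=((hsv[...,0]>160)|(hsv[...,0]<3))&(hsv[...,1]>90)
c=[f(84,182),f(247,167),f(275,492),f(112,512)]
P=[ray("top",p,z)[:2] for p,z in zip(c,[.012,0.006,0.006,.012])]
P=np.array(P); print(P.round(4)); print("lens",[np.linalg.norm(P[i]-P[(i+1)%4]).round(4) for i in range(4)])
M=np.array([[82,45],[82,-45],[-98,-45],[-98,45]])/1000
A=np.c_[M,np.ones(4)]
# similarity-free rigid fit
mc,pc=M.mean(0),P.mean(0); U,S,V=np.linalg.svd((M-mc).T@(P-pc)); Rm=(U@V).T
tr=pc-Rm@mc; yaw=np.arctan2(Rm[1,0],Rm[0,0]); print("origin",tr,"yaw",np.degrees(yaw),"res mm",((Rm@M.T).T+tr-P)*1000)
loc=lambda n,p,z:(Rm.T@(ray(n,p,z)[:2]-tr)*1000).round(1)
print("stop face mid",loc("top",f(176,321),.017),"plaque edges front/back",loc("top",f(190,352),.022),loc("top",f(196,458),.022))
print("rails inner",loc("top",f(131,400),.017),loc("top",f(243,400),.017))
print("handle end",loc("top",f(110,78),.126))
g=lambda x,y:((x-400)/4.4+300-.4,y/4.4+138-.4)
print("scene handle",loc("scene",g(752,97),.126))
print("scene corners L,T,R",[loc("scene",g(*p),.012) for p in[(452,140),(503,54),(712,140)]])
print("scene stop/rail corner",loc("scene",g(575,170),.017),loc("scene",g(620,103),.017))
E
```

```text
campos [ 0.49353389 -0.04105726  1.06930713]
[[0.6213 0.2206]
 [0.6301 0.1329]
 [0.4543 0.1145]
 [0.4443 0.2002]]
lens [np.float64(0.0881), np.float64(0.1768), np.float64(0.0863), np.float64(0.1782)]
origin [0.54545778 0.16790575] yaw 6.265752259476986 res mm [[ 0.74023683  1.01882562]
 [ 1.75933087 -0.78451438]
 [-1.37638154 -1.97229256]
 [-1.12318616  1.73798132]]
stop face mid [-0.1 -0.3] plaque edges front/back [-17.7  -7.3] [-73.7  -5.6]
rails inner [-39.4  27.2] [-46.  -32.3]
handle end [114.1   0.9]
scene handle [115.3   2.9]
scene corners L,T,R [array([-90.6, -48.3]), array([-95.1,  43.3]), array([82.2, 42. ])]
scene stop/rail corner [  4.8 -33.9] [ 7.4 38.1]
```

```bash
cat >> h.py <<'E'
yaw=np.radians(6.27); c_,s_=np.cos(yaw),np.sin(yaw); O=np.array([.5455,.168])
Rj=np.array([[c_,-s_],[s_,c_]])
RT=np.array([[-c_,-s_,0],[-s_,c_,0],[0,0,-1.]])
def W(x,y,z): return np.array([*(O+Rj@np.array([x,y])/1000),z/1000])
def J(): 
    s=robot.get_state(); return (Rj.T@(s["ee_pos"][:2]-O)*1000).round(1),(s["ee_pos"][2]*1000).round(1),s["force"].round(2),round(s["time"],2)
E
python3 - <<'E'
from h import *
print(np.linalg.det(RT))
robot.gripper_to(0.0); print(J(),robot.get_state()["opening"])
robot.move_ptp(W(-90,-1,110),RT); print(J())
print(robot.move_linear(W(-90,-1,36),velocity=.12,threshold=6),J())
print(robot.move_linear(W(-59,-1,36),velocity=.025,threshold=5),J())
im=robot.grab_frame("top"); im2=robot.grab_frame("scene")
A=cv2.resize(im[165:285,210:290,::-1],None,fx=5,fy=5,interpolation=cv2.INTER_CUBIC)
B=cv2.resize(im2[128:208,300:390,::-1],None,fx=4.4,fy=4.4,interpolation=cv2.INTER_CUBIC)
o=np.zeros((600,400+B.shape[1],3),np.uint8); o[:,:400]=A; o[:B.shape[0],400:]=B
cv2.imwrite("pics/crop2.png",o)
E
```

```text
1.0000000000000002
(array([-274.1,  448. ]), np.float64(224.4), array([ 0.38, -0.32,  0.83]), 1.52) 0.0005261424524493376
(array([-89.8,  -0.2]), np.float64(110.2), array([-0.26,  0.44,  0.42]), 3.33)
False (array([-89.7,  -0.8]), np.float64(36.4), array([-0.06,  0.45, -0.3 ]), 4.09)
True (array([-64.3,  -1.2]), np.float64(35.6), array([-0.62,  0.6 , -0.68]), 5.06)
```

View pics/crop2.png

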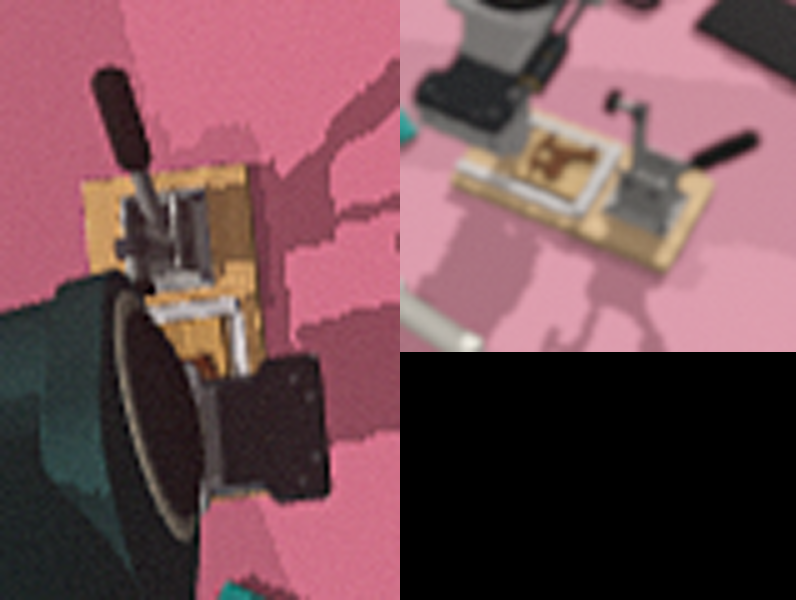

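The plaque reached the stop: contact was at TCP x=-64.3, and -64 was expected. I'll press once more gently, back off, move beyond the handle and check.

```bash
python3 - <<'E'
from h import *
print(robot.move_linear(W(-59,-1,36),velocity=.015,threshold=9),J())
robot.move_linear(W(-72,-1,36),velocity=.06)
robot.move_linear(W(-75,-1,230),velocity=.25); print(J())
robot.move_linear(W(158,0,230),velocity=.25); print(J())
im=robot.grab_frame("top"); im2=robot.grab_frame("scene")
A=cv2.resize(im[165:285,210:290,::-1],None,fx=5,fy=5,interpolation=cv2.INTER_CUBIC)
B=cv2.resize(im2[128:208,300:390,::-1],None,fx=4.4,fy=4.4,interpolation=cv2.INTER_CUBIC)
o=np.zeros((600,400+B.shape[1],3),np.uint8); o[:,:400]=A; o[:B.shape[0],400:]=B
cv2.imwrite("pics/crop3.png",o)
E
```

```text
True (array([-64.2,  -1.3]), np.float64(35.2), array([ 0.33, -0.  ,  0.91]), 5.4)
(array([-75.5,  -1.1]), np.float64(228.8), array([0.95, 0.55, 0.  ]), 6.6)
(array([157.3,  -0. ]), np.float64(229.5), array([0.55, 0.45, 0.31]), 7.68)
```

View pics/crop3.png

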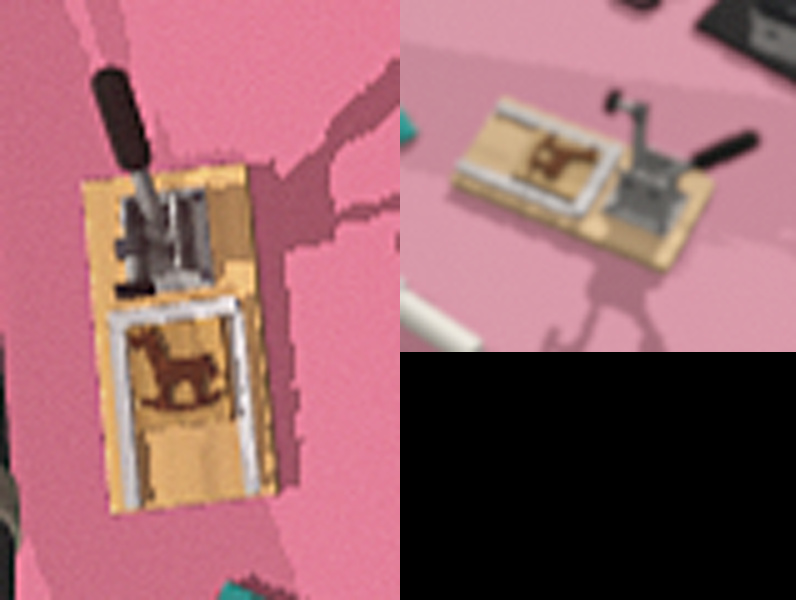

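The plaque front is now flush with the stop (crop y about 322) and its back edge is at y about 422. The handle is still open, with its end at (110,75). Next I'll push the handle over.

```bash
python3 - <<'E'
from h import *
print(robot.move_linear(W(152,0,124),velocity=.15,threshold=8),J())
for x,v in((100,.06),(75,.05),(57,.04)):
    print(robot.move_linear(W(x,0,124),velocity=v,threshold=30),J())
robot.pause(.3)
robot.move_linear(W(90,0,124),velocity=.1)
robot.move_linear(W(120,0,240),velocity=.25); print(J())
robot.pause(.3)
im=robot.grab_frame("top"); im2=robot.grab_frame("scene")
cv2.imwrite("pics/top4.png",im[:,:,::-1]);cv2.imwrite("pics/scene4.png",im2[:,:,::-1])
A=cv2.resize(im[165:285,210:290,::-1],None,fx=5,fy=5,interpolation=cv2.INTER_CUBIC)
B=cv2.resize(im2[128:208,300:390,::-1],None,fx=4.4,fy=4.4,interpolation=cv2.INTER_CUBIC)
o=np.zeros((600,400+B.shape[1],3),np.uint8); o[:,:400]=A; o[:B.shape[0],400:]=B
cv2.imwrite("pics/crop4.png",o)
E
```

```text
False (array([152.5,   0. ]), np.float64(125.1), array([ 0.26, -0.53, -0.14]), 8.64)
False (array([101.1,   0.3]), np.float64(125.7), array([7.17, 1.66, 6.23]), 9.66)
False (array([74.9,  0. ]), np.float64(124.0), array([0.89, 0.49, 1.21]), 10.31)
False (array([56.9,  0.1]), np.float64(124.1), array([ 0.29, -0.75,  0.2 ]), 10.91)
(array([119.5,   0. ]), np.float64(239.9), array([-0.22, -0.34, -0.28]), 12.32)
```

View pics/crop4.png

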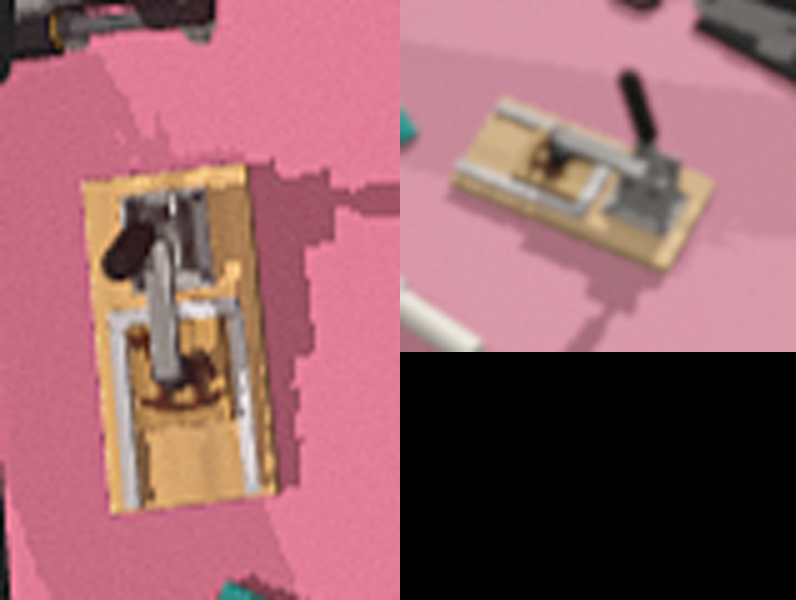

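The clamp is over: the arm lies level with the pad on the horse at about (170,375), and the handle leans towards the bed with its end at (118,265). I'll check the handle position and that the bystanders haven't moved, then hand in.

```bash
python3 - <<'E'
from h import *
loc=lambda n,p,z:(Rj.T@(ray(n,p,z)[:2]-O)*1000).round(1)
print("handle end",loc("top",(118/5+209.6,264/5+164.6),.139),loc("scene",(228/4.4+299.6,78/4.4+127.6),.139))
print("pad",loc("top",(170/5+209.6,376/5+164.6),.045),"plaque back",loc("top",(186/5+209.6,422/5+164.6),.022))
a,b=[cv2.GaussianBlur(cv2.cvtColor(cv2.imread(f),cv2.COLOR_BGR2Lab),(3,3),0).astype(int) for f in("pics/top0.png","pics/top4.png")]
d=np.abs(a-b)[...,1:].max(2)>14
n,_,st,ce=cv2.connectedComponentsWithStats(d.astype(np.uint8))
for i in range(1,n):
    if st[i,4]>12: print(st[i],ce[i].round())
cv2.imwrite("pics/full4.png",cv2.imread("pics/top4.png"))
E
```

```text
handle end [21.3  1.4] [21.2  3.7]
pad [-30.2  -0.2] plaque back [-54.4  -2.1]
[169  73  20   6  85] [179.  76.]
[   98    86   155   314 27677] [164. 242.]
[147  88  17  12 130] [155.  93.]
[152 111   9   8  57] [156. 115.]
[181 110   6   7  30] [183. 113.]
[100 143  15  23 138] [106. 155.]
[228 178  13  26 173] [234. 190.]
[230 215   5   6  23] [232. 218.]
[237 229  16  14 112] [245. 236.]
[249 247   5   6  15] [251. 249.]
[241 248   5   6  17] [243. 251.]
[443 281  30  20 161] [457. 290.]
[214 287  18  29 207] [220. 301.]
[452 289  35  31 367] [470. 307.]
[250 293   3   6  13] [251. 296.]
[273 296  23  16 123] [284. 304.]
[441 298  11  21 103] [447. 308.]
[480 299  13   9  39] [486. 304.]
[249 302  15  11  37] [256. 307.]
[488 305   8   9  18] [492. 309.]
[274 307  13  10  41] [280. 312.]
[  0 365   8  11  67] [  3. 369.]
[ 34 384  17  16 162] [ 41. 392.]
[  0 389  33  11 267] [ 16. 395.]
```

View pics/top4.png

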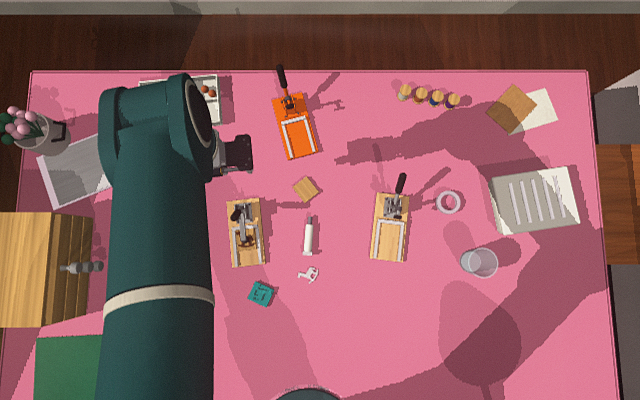

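The handle end is at jig x=21.3 mm, and locked is 21. The pad is at about -30 and the plaque's back edge at about -54 to -56. The spare jig's clamp is still open at (400,180), and the visible bystanders are in place. The robot is touching nothing, so I'll hand in.

```bash
python3 - <<'E'
from rig import robot
print(robot.get_state()["time"]); robot.sign_off()
E
```

```text
12.725
the job is handed in; nothing more can be done
```

The job is done and handed in at 12.7 s. I slid the horse plaque flush against its stop with the closed fingertips, then pushed that jig's clamp handle over until it snapped into lock.

**Plaque:** The fingers met the stop's resistance with the TCP at x = -64.3 mm in the jig frame, where -64 was expected. A second gentle push gave -64.2. A later reading from the picture put the back edge at -54.4 mm against a nominal -56, which is within pixel accuracy.

**Clamp:** The handle end measured x ≈ 21 mm in both views, matching the locked position. The pad reads about -30 mm by pixel (nominal -28), on the horse. The highest force I saw printed while pushing the handle was about 10 N. The robot ended clear of everything.

**Other things on the table:** In the last top view the empty jig's clamp is still open and the visible bystanders look unmoved. The phone and scissors were hidden under the arm in that view, so I did not check them directly. The automatic image comparison was dominated by the arm and its shadows, so it proved nothing either way.

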